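# Load a tube rack under the sampler's spring cover

### The arm

A 6-joint arm with a two-finger parallel gripper is mounted at the origin on the work surface. World frame = base frame: x ahead of the robot, y to its left, z up, the work surface at z = 0. Lengths are in m, angles in degrees, forces in N, time in s.
With the tool pointing down it reaches from about 0.225 to 0.875 m from the base axis. Payload 3.4 kg.
Tool frame: the origin (TCP) lies at the very end of the fingers, on their centre line; the grasp point (between the pads) lies 19 mm behind it; z points along the fingers, y is the line along which they close (so a half turn about z gives the same grasp; the last joint's range is limited). The gripper opens to 85 mm and grips with 20 to 120 N. Pads are 22 mm wide; open, the fingers measure 114 mm over their backs; the gripper's body (76 mm by 85 mm) begins 54 mm behind the grasp point. The pads swing forward as they close: fully open they stand 13 mm farther back than shut.
Start: joints at [-72.594, 15.808, 86.224, -0, 77.962, -6.933], TCP at [0.237, -0.524, 0.231] pointing down, gripper open.
Joint ranges: [-165.64, 165.64], [-43.16, 119.46], [12.63, 154.43], [-67.54, 247.53], [6.08, 155.33], [-154.97, 154.97]. Speed limits (degrees/s): [147.25, 147.25, 180, 180, 180, 180].

### API

Orientations are given as [roll, pitch, yaw] about the fixed x, y, z axes, in that order (R = Rz(yaw) Ry(pitch) Rx(roll)).
In Python, from cell import status, viewer, r, nets gives the robot as it stands.
- The arm moves only by the tool servo_tool, never from a script. Its argument "moves" is a list that holds one entry, the list of rows, each a list of 7 numbers: the turn, a rotation vector about the tool's x, y, z in degrees, then the shift along the tool's x, y, z in cm, then the closure in counts, from 0 (fully open) to 255 (shut). A call has 1 to 10 rows; each row is the pose to reach, as a shift and turn from the pose commanded when the call began, along the tool's axes at that moment; what a row does not reach only later rows make up. A row lasts 1/12 s, in which the tool goes at most 41.7 mm and 7.16 degrees, less where a joint would pass 70% of its speed; a pose out of reach is approached as far as the arm can. A call with a gripper value outside its range is refused whole. The fingers move at their own pace and stop on an object; "force" is the grip in N (left out, the last holds). Time passes only in rows, so rows that repeat a pose let the fingers close. It gives the time, the measured TCP pose, the force, the opening and the grip force at its end, in the units of the state.
- status.observe(): the state, without advancing time (a new reading comes with each control period).
- viewer.get_image(name): name is "side" or "top"; returns a dict with "pixels" (384x512x3 uint8, red, green, blue), "mtx" (3x3 intrinsics, pixels), "eye" and "orientation" of the camera in the world. Camera axes: x right, y down, z forward; pixel columns grow to the right and rows downward; lengths in m; the calibration is good to about 2 mm. A picture is of the moment at which its call begins. There is no depth.
- r.job_done(): hands the job in; it is judged then, once.
Trained networks look in the newest picture that a camera, given by its name, has taken for a name from the list of things; names that differ only in an ending like _2 or _b are one class to them, and where a whole thing is asked for, a point or a joint stands for the part that bears it (a point fixed in the world has none). Each returns a list of dicts, best first, with "score" (0 to 1); they miss things now and then, are a little off and sometimes report something else, mostly with a low value. They report only what shows in the picture. A call takes as long as a camera call. They do not tell look-alikes from the thing itself.
- nets.search_frame(camera, label): "position" ([column, row] in pixels, amid what is visible of it).
- nets.pinpoint(camera, label): "position" ([column, row] in pixels: a listed point, or the origin of a listed thing).
The state is a dict: "t": time; "qpos": joint angles; "dq": joint speeds; "effort": joint torques, N m; "ee_pos": TCP position; "orientation": TCP orientation; "ft_force": force on the tool from outside, world axes, zero at the start; "ft_torque": the same for the moment, N m; "finger_gap": opening from 0.0 (shut) to 1.0 (fully open); "grasp_force": force on a finger pad.
Only numpy, scipy, OpenCV 4.12 (cv2) and the standard library are available. Lean on these libraries where they do the work, as an engineer would, in place of code of your own. Each camera call takes 0.05 s, during which the arm holds its last target. There are 200 camera calls.

### The job

Load the blue tube rack into the sample loader without picking it up: press the orange bar down with one fingertip to hold the spring cover open, and with the other fingertip behind the rack's tall end grip push the rack along its lane until it is fully home against the back stop. Keep the cover held well up all the time that the open tubes pass under it, then let go so that the cover springs fully shut behind the tubes, and leave the other labware where it stands.

Things in the scene. Friction and masses are not known exactly. Their poses are not given: they have to be found in the camera images.
- loader: Fixed sample loader: grey base plate 6 mm thick (x -205 to 80, y -110 to 120 mm). Two white guide walls, 22 mm above the bench, x -180 to 75, form a lane 48 mm wide, open above for x < 0. Origin on the bench (z 0), on the lane's centre line, in the plane of the cover's skirt. +x is the loading direction, +z up; the press bar lies on the -y side.
- lane_stop (a point): Middle of the face of the white back stop at the lane's end (loader x 58, y 0, z 32 mm), against which the rack's front comes home.
- hinge_mid (a point): Middle of the cover's hinge rod: 8 mm thick, parallel to the loader's x, from loader x -198 to 66, at loader y -34, z 62 mm, on white posts 12 x 14 mm, 68 mm high, at its two ends.
- cover (a joint): Angle (rad) of the spring-closed rocker about the hinge rod: 0 shut, 0.7 fully open (end stop). On its +y side a clear bluish cover (loader x -3 to 65, y to 32, 68 mm above the bench when shut), on its -y side the orange press bar; pressing the bar down raises the cover, the spring shuts it. Holding it fully open takes about 5 N, 45 mm from the hinge.
- skirt (a point): Middle of the lower edge of the cover's blue front skirt, a plate 3 mm thick (loader x -3 to 0, y 4 to 32 mm). Shut, this edge is 38 mm above the bench and blocks the tubes; it clears the tube tops once the cover joint is above about 0.36 rad.
- bar_mid (a point): Centre of the upper face of the orange press bar, a plate 145 mm long (loader x -197 to -52), 68 mm wide, 4 mm thick, 8 to 76 mm from the hinge line. Shut it rises away from the lane by 0.35 rad (this point 84 mm above the bench, at loader x -125, y -76); fully open it falls by 0.35 rad (this point 52 mm up). A fingertip can slide along it in the loading direction.
- rack: Blue tube rack 126 mm long (own x), 44 wide, 0.15-0.31 kg, loose in the lane on the base plate, its +x along the loader's. Origin: centre of underside. x 13 to 63: block 38 mm high with six open white tubes to 46 mm; x -51 to 13: saddle 22 mm high, for the skirt; x -63 to -51: end grip 40 wide, 70 mm high. Its front starts 12 to 42 mm short of the skirt; home, its origin is at loader x -5 mm.
- rack_grip (a point): Middle of the upper rear edge of the rack's end grip (rack x -63, y 0, z 70 mm); the flat rear face that is pushed lies straight below it and looks to the rack's -x.
- jar: Small amber jar with red cap, 36 mm across, 55 mm high, loose on the loader's base plate on the +y side; leave it. Origin: centre of its underside.
- vial: Small glass bottle, 26 mm across, 60 mm high, loose on the loader's base plate on the +y side; leave it. Origin: centre of its underside.
- wash_bottle: White wash bottle with bent spout, 72 mm across, 215 mm high; leave it. Origin: centre of its underside.
- beaker: Glass beaker, 72 mm across, 90 mm high; leave it. Origin: centre of its underside.
- tip_box: Green open divided box 125 x 85 x 55 mm; leave it. Origin: centre of its underside.
- sample_bottle: Clear sample bottle, blue cap, 60 mm across, 130 mm high; leave it. Origin: centre of its underside.
- pipette_stand_block: Grey block 70 x 50 x 30 mm with two capped tubes standing in it, 92 mm high; leave it. Origin: centre of its underside.
Things that resemble listed ones, but are neither listed nor needed, are in the scene too. Of the things that look like the rack, the smallest one is meant.

How it is judged (in metres and radians):
On the way, in this order (a step that is already met when the one before it is completed fails the run):
1. the cover is opened while the rack is still outside (value of joint cover above 0.38 rad and x of rack in the frame of loader below -0.062 m), for 0.1 s.
2. the rack is fully home with the cover still held open (value of joint cover above 0.36 rad and x of rack in the frame of loader above -0.011 m), for 0.1 s.
At the end, for the whole second after the job is handed in: The rack lies flat in the lane, at rest, within 6 mm of the back stop (its origin at loader x between -11 and 0 mm, no more than 4 mm off the plate, tilt under 0.06 rad), and the cover has sprung shut (below 0.05 rad) (value of joint cover below 0.05 rad and x of rack in the frame of loader between -0.011 and 0 m and z of rack in the frame of loader below 0.01 m and angle between rack's own z axis and vertical below 0.06 rad and linear speed of rack below 0.01 m/s); the robot touches nothing.
It fails at once if the rack is lifted or tipped (z of rack in the frame of loader above 0.014 m or angle between rack's own z axis and vertical above 0.2 rad).
It fails at once if the cover comes down (below 0.34 rad) while the tubes are passing under its skirt (value of joint cover below 0.34 rad and x of rack in the frame of loader between -0.058 and -0.014 m).
It fails at once if other labware is moved by more than 20 mm (distance of any of jar, vial, wash_bottle, beaker, tip_box, sample_bottle, pipette_stand_block from where it was at the start of the episode above 0.02 m).
It also fails if it takes over 48 s, if anything falls off the work surface, if the arm or the gripper's body presses on something with over 40 N, if the wrist force passes 120 N, or if a joint passes its speed limit or range.

## Working session

There is one attempt and no reset: what is moved stays moved. The work goes in short steps, Python scripts to look and compute and a tool call to move; the robot and the scene stay as the last step left them, time stands still between calls to the robot, and variables do not carry over. Pictures are saved under pics/ and viewed, at most 10 in all, crops included, and the job is handed in when it is done.

Besides the shell and the picture viewer there is one more tool, called after "Emit:" by a JSON object that holds its "api" and its "payload". servo_tool: Moves the arm, as the interface text tells. Its arguments: {"type":"object","properties":{"moves":{"type":"array","items":{"type":"array","items":{"type":"array","items":{"type":"number"}}}},"force":{"type":"number"}},"required":["moves"]}

```bash
mkdir -p pics; ls; cat > h.py <<'E'
import numpy as np,cv2
from cell import status,viewer,r,nets
def cam(n):
    d=viewer.get_image(n); return d
def R(d):
    o=np.array(d['orientation'],float)
    if o.shape==(3,3): return o
    from scipy.spatial.transform import Rotation as Ro
    return Ro.from_euler('xyz',o,degrees=True).as_matrix() if o.size==3 else Ro.from_quat(o).as_matrix()
def ray(d,p):
    v=np.linalg.inv(np.array(d['mtx']))@[p[0],p[1],1]; return R(d)@v
def atz(d,p,z):
    e=np.array(d['eye']);v=ray(d,p); return e+v*(z-e[2])/v[2]
def proj(d,P):
    c=R(d).T@(np.array(P)-np.array(d['eye'])); q=np.array(d['mtx'])@c; return q[:2]/q[2]
E
python3 - <<'E'
from h import *
print(status.observe())
for n in('side','top'):
    d=cam(n); cv2.imwrite(f'pics/{n}0.png',d['pixels'][:,:,::-1]); print(n,d['mtx'],d['eye'],d['orientation'])
    for l in ['lane_stop','hinge_mid','skirt','bar_mid','rack_grip','rack','loader','jar','vial']:
        print(l,[(np.round(k['position'],1).tolist(),round(k['score'],2)) for k in nets.pinpoint(n,l)[:4]])
E
```

```text
pics
{'t': 0.0, 'qpos': array([-7.25930836e+01,  1.58494546e+01,  8.62961308e+01,  3.58930559e-04,
        7.79615338e+01, -6.93370374e+00]), 'dq': array([ 0.07854894, -0.02963911,  0.03707165,  0.07638462, -0.05867634,
        0.05607057]), 'effort': array([-5.04893160e-04, -4.16782415e+01, -2.45808595e+01, -8.62464412e-05,
        1.10545184e-02, -4.57209779e-06]), 'ee_pos': array([ 0.23682136, -0.52338484,  0.23041514]), 'orientation': array([-1.79893707e+02, -1.32798304e-02,  2.43405326e+01]), 'ft_force': array([-0.75310642, -0.58487304,  0.5375946 ]), 'ft_torque': array([ 0.00930803, -0.00590894, -0.0805061 ]), 'grasp_force': 0.0, 'finger_gap': 0.999857323704941}
side [[398.8580544    0.         253.74337649]
 [  0.         398.8580544  196.1200421 ]
 [  0.           0.           1.        ]] [0.22574292 0.96615541 0.79863981] [-126.55960465    1.014397   -164.8843519 ]
lane_stop [([244.5, 173.9], 0.76)]
hinge_mid [([233.4, 187.3], 0.91)]
skirt [([226.7, 184.9], 0.68)]
bar_mid [([242.3, 192.1], 0.83)]
rack_grip [([181.6, 214.1], 0.84), ([314.8, 146.2], 0.69), ([214.1, 194.9], 0.
[... 187 characters left out ...]
2], 0.36), ([172.7, 320.3], 0.3)]
top [[376.14931033   0.         257.96662263]
 [  0.         376.14931033 189.39035935]
 [  0.           0.           1.        ]] [0.37254356 0.01255843 1.070799  ] [-172.546771     -0.54492391  -88.77501889]
lane_stop [([312.4, 162.3], 0.85)]
hinge_mid [([267.3, 168.0], 0.64), ([294.9, 156.0], 0.2)]
skirt [([293.3, 155.1], 0.62)]
bar_mid [([242.2, 180.9], 0.73), ([268.3, 169.7], 0.59)]
rack_grip [([366.2, 245.7], 0.81), ([238.4, 154.5], 0.79), ([186.0, 128.9], 0.71)]
rack [([172.8, 161.8], 0.91), ([264.1, 157.5], 0.67), ([327.6, 257.5], 0.64), ([257.8, 131.8], 0.56)]
loader [([287.5, 165.7], 0.79)]
jar [([294.2, 133.5], 0.52)]
vial [([254.6, 132.5], 0.64)]
```

```bash
python3 - <<'E'
import cv2
a=cv2.imread('pics/top0.png');b=cv2.imread('pics/side0.png')
cv2.imwrite('pics/t1.png',cv2.resize(a[80:290,130:410],None,fx=2.8,fy=2.8,interpolation=cv2.INTER_CUBIC))
cv2.imwrite('pics/s1.png',cv2.resize(b[110:300,130:380],None,fx=3.1,fy=3.1,interpolation=cv2.INTER_CUBIC))
E
```

```text
(no output)
```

View pics/t1.png

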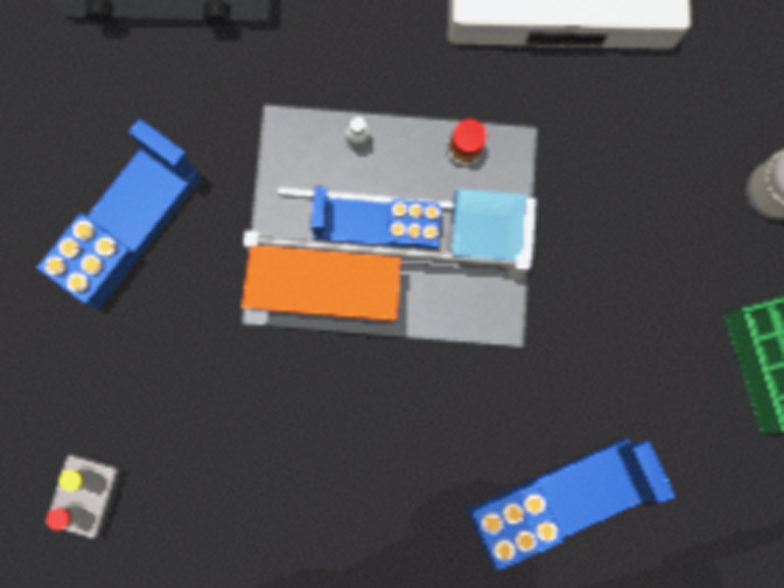

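View pics/s1.png

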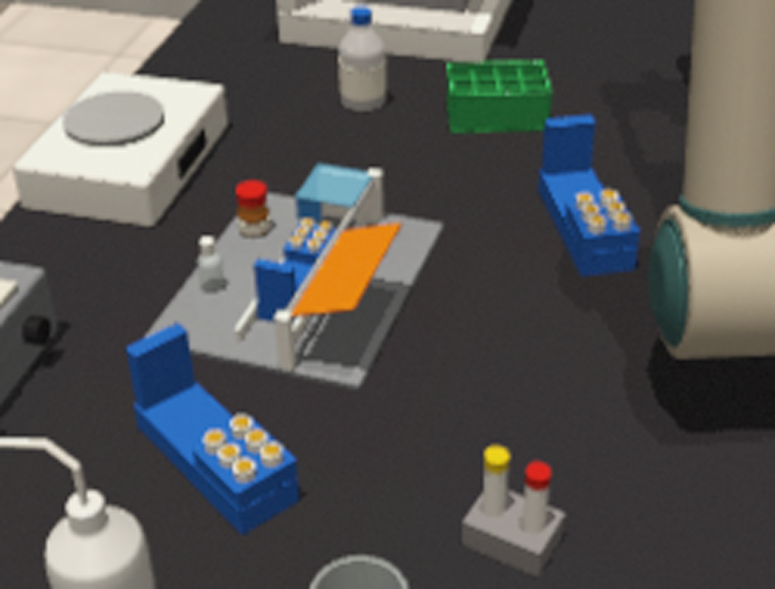

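View pics/top0.png

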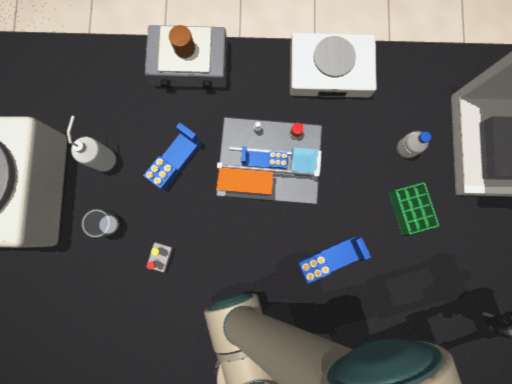

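The top view shows three blue racks: (172,162) outside left, (264,157) in the loader lane, and (328,257) outside lower right. The one in the lane is clearly the smallest (its grip is at 240,155 in the top view), so that is the one meant. The crop confirms this. Next I fit the loader pose.

```bash
cat > fit.py <<'E'
from h import *
from scipy.optimize import least_squares
T=cam('top');S=cam('side')
L={'lane_stop':(58,0,32),'hinge_mid':(-66,-34,62),'skirt':(-1.5,18,38),'bar_mid':(-125,-76,84)}
obs=[]
for d,n in((T,'top'),(S,'side')):
    for l,P in L.items():
        k=nets.pinpoint(n,l)
        if k: obs.append((d,P,k[0]['position'],l+n))
for P,p in (((-205,120,6),(224.6,117.9)),((80,120,6),(321.8,125.7)),((80,-110,6),(316.4,203.6))): obs.append((T,P,p,'corner'))
def W(q,P):
    c,s=np.cos(q[2]),np.sin(q[2]);P=np.array(P)/1e3
    return np.array([q[0]+c*P[0]-s*P[1],q[1]+s*P[0]+c*P[1],P[2]])
res=lambda q:np.concatenate([proj(d,W(q,P))-p for d,P,p,_ in obs])
q=least_squares(res,[0.45,-0.1,-1.57],loss='soft_l1').x
if __name__=='__main__':
    print(np.round(q,4),np.degrees(q[2]))
    for (d,P,p,l),e in zip(obs,res(q).reshape(-1,2)): print(l,e.round(1))
    np.save('q.npy',q)
    # rack grip: loader y~0, z 76 ; solve loader x
    for d,n in((T,'top'),(S,'side')):
        for k in nets.pinpoint(n,'rack_grip'):
            w=atz(d,k['position'],0.076)-[q[0],q[1],0];c,s=np.cos(q[2]),np.sin(q[2])
            print(n,k['position'],'loader x,y',(c*w[0]+s*w[1])*1e3,(-s*w[0]+c*w[1])*1e3)
    for x,y in((-190,-45),(-68,-45)): print(W(q,(x,y,52)))
E
python3 fit.py
```

```text
[ 0.5892 -0.0891 -1.6413] -94.0374797089453
lane_stoptop [ 0.2 -1.6]
skirttop [-1.8  1.7]
bar_midtop [2.  4.9]
lane_stopside [-0.9 -0.9]
hinge_midside [ 1.2 -0.5]
skirtside [-0.7  0.4]
bar_midside [-1.6  2.2]
corner [ 0.2 -0.9]
corner [0.1 0.3]
corner [-0.2  0.4]
top [187.2, 131.4] loader x,y -294.7412956937904 47.56380167621041
top [160.3, 256.8] loader x,y -325.3250525968802 -292.4207622562814
top [367.5, 247.4] loader x,y 211.3106682713703 -218.84939612430617
top [238.2, 154.5] loader x,y -150.52521533241725 -3.2047129604406446
side [213.9, 197.1] loader x,y -152.35697803299746 8.78690465540729
side [182.7, 214.4] loader x,y -256.5892363911743 60.88171747801258
side [316.6, 148.7] loader x,y 229.5437441356441 -226.62782233022983
[0.55768515 0.10356479 0.052     ]
[ 0.54909526 -0.01813243  0.052     ]
```

Emit:
{"api": "servo_tool", "payload": {"moves": [[[0,0,-61.7,54.5,-42.3,3,45],[0,0,-61.7,54.5,-42.3,3,45],[0,0,-61.7,54.5,-42.3,3,45],[0,0,-61.7,54.5,-42.3,3,45],[0,0,-61.7,54.5,-42.3,3,45],[0,0,-61.7,54.5,-42.3,3,45],[0,0,-61.7,54.5,-42.3,3,45],[0,0,-61.7,54.5,-42.3,3,45],[0,0,-61.7,54.5,-42.3,3,45],[0,0,-61.7,54.5,-42.3,3,45]]]}}

```text
t: 2.43
ee_pos: [0.432, -0.154, 0.2135]
orientation: [179.9, 0.0, 86.2]
ft_force: [1.1, -0.8, -0.1]
finger_gap: 0.825
grasp_force: 0.0
```

Emit:
{"api": "servo_tool", "payload": {"moves": [[[0,0,0,24.6,11,5,45],[0,0,0,24.6,11,5,45],[0,0,0,24.6,11,5,45],[0,0,0,24.6,11,5,45],[0,0,0,24.6,11,5,45],[0,0,0,24.6,11,5,45],[0,0,0,24.6,11,5,45],[0,0,0,24.6,11,5,45],[0,0,0,24.6,11,5,45]]]}}

```text
t: 3.18
ee_pos: [0.5582, 0.083, 0.1625]
orientation: [-179.9, 0.0, 86.2]
ft_force: [-0.4, -0.3, -0.0]
finger_gap: 0.824
grasp_force: 0.0
```

```bash
cat > look.py <<'E'
import sys
from h import *
q=np.load('q.npy');o=status.observe();c,s=np.cos(q[2]),np.sin(q[2])
w=o['ee_pos']-[q[0],q[1],0]
print('t',o['t'],'TCP loader mm',np.round([(c*w[0]+s*w[1])*1e3,(-s*w[0]+c*w[1])*1e3,w[2]*1e3],1),o['orientation'].round(2),o['ft_force'].round(1),o['finger_gap'].round(2))
T=cam('top')
for n in('top','side'):
    d=T if n=='top' else cam(n)
    for l in('rack_grip','skirt','bar_mid'):
        for k in nets.pinpoint(n,l):
            w=atz(d,k['position'],{'rack_grip':.076,'skirt':.038,'bar_mid':.084}[l])-[q[0],q[1],0]
            x,y=(c*w[0]+s*w[1])*1e3,(-s*w[0]+c*w[1])*1e3
            if -200<x<80 and abs(y)<130: print(n,l,np.round([x,y]),k['score'])
    if len(sys.argv)>1:
        im=d['pixels'][:,:,::-1]; a=im[100:220,200:340] if n=='top' else im[100:250,160:300]
        cv2.imwrite(f'pics/{n}_{sys.argv[1]}.png',cv2.resize(a,None,fx=3.9,fy=3.9,interpolation=cv2.INTER_CUBIC))
if len(sys.argv)>1:
    A=[cv2.imread(f'pics/{n}_{sys.argv[1]}.png') for n in('top','side')]
    h=max(a.shape[0] for a in A);A=[cv2.copyMakeBorder(a,0,h-a.shape[0],0,0,0) for a in A]
    m=np.hstack(A);cv2.imwrite(f'pics/m_{sys.argv[1]}.png',cv2.resize(m,(800,int(800*m.shape[0]/m.shape[1]))))
E
python3 look.py a
```

```text
Traceback (most recent call last):
  File "look.py", line 5, in <module>
    print('t',o['t'],'TCP loader mm',np.round([(c*w[0]+s*w[1])*1e3,(-s*w[0]+c*w[1])*1e3,w[2]*1e3],1),o['orientation'].round(2),o['ft_force'].round(1),o['finger_gap'].round(2))
                                                                                                                                                      ^^^^^^^^^^^^^^^^^^^^^
AttributeError: 'float' object has no attribute 'round'
```

```bash
sed -i "s/o\['finger_gap'\].round(2)/o['finger_gap']/" look.py; python3 look.py a
```

```text
t 3.1833 TCP loader mm [-169.6  -43.1  162.5] [-1.7993e+02  4.0000e-02  8.6200e+01] [-0.4 -0.3 -0. ] 0.8241278041358141
top rack_grip [-146.   -9.] 0.62
top bar_mid [-134.  -64.] 0.75
side rack_grip [-141.    3.] 0.89
side skirt [-0. 17.] 0.72
side bar_mid [-130.  -70.] 0.67
```

View pics/m_a.png

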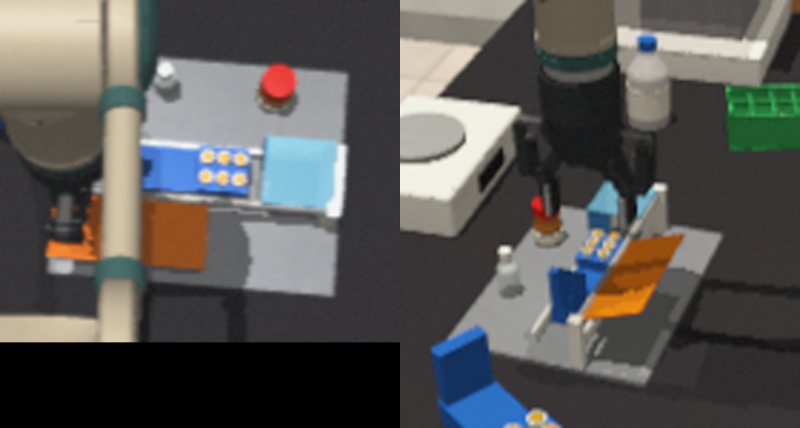

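Emit:
{"api": "servo_tool", "payload": {"moves": [[[0,0,0,0.3,0,3,45],[0,0,0,0.3,0,6,45],[0,0,0,0.3,0,6.5,45],[0,0,0,0.3,0,6.5,45],[0,0,0,0.3,0,6.5,45]]]}}

```text
t: 4.0
ee_pos: [0.5589, 0.0846, 0.0989]
orientation: [180.0, 0.0, 86.0]
ft_force: [0.0, 1.1, 0.5]
finger_gap: 0.824
grasp_force: 0.0
```

Emit:
{"api": "servo_tool", "payload": {"moves": [[[0,0,0,0,0,0.5,45],[0,0,0,0,0,1,45],[0,0,0,0,0,1,45]]]}}

```text
t: 4.25
ee_pos: [0.5584, 0.0849, 0.0883]
orientation: [180.0, 0.0, 86.0]
ft_force: [-0.5, 0.7, 0.3]
finger_gap: 0.822
grasp_force: 0.0
```

Emit:
{"api": "servo_tool", "payload": {"moves": [[[0,0,0,0,0,0.5,45],[0,0,0,0,0,0.8,45],[0,0,0,0,0,0.8,45]]]}}

```text
t: 4.5
ee_pos: [0.5579, 0.085, 0.0796]
orientation: [-179.9, 0.0, 86.0]
ft_force: [-1.0, -0.1, -1.7]
finger_gap: 0.825
grasp_force: 0.0
```

Emit:
{"api": "servo_tool", "payload": {"moves": [[[0,0,0,0,0,0.5,45],[0,0,0,0,0,0.8,45],[0,0,0,0,0,0.8,45]]]}}

```text
t: 4.75
ee_pos: [0.5578, 0.085, 0.0716]
orientation: [-179.9, 0.0, 86.0]
ft_force: [-1.1, 0.9, 1.9]
finger_gap: 0.821
grasp_force: 1.1
```

Emit:
{"api": "servo_tool", "payload": {"moves": [[[0,0,0,0,0,0.6,45],[0,0,0,0,0,1.2,45],[0,0,0,0,0,1.2,45]]]}}

```text
t: 5.0
ee_pos: [0.5576, 0.085, 0.059]
orientation: [-179.9, 0.0, 86.0]
ft_force: [-1.9, 0.4, 3.3]
finger_gap: 0.828
grasp_force: 1.8
```

Emit:
{"api": "servo_tool", "payload": {"moves": [[[0,0,0,0,0,0.6,45],[0,0,0,0,0,1.2,45],[0,0,0,0,0,1.2,45]]]}}

```text
t: 5.25
ee_pos: [0.5583, 0.085, 0.0473]
orientation: [-180.0, 0.0, 86.0]
ft_force: [-1.4, -0.0, 4.4]
finger_gap: 0.824
grasp_force: 2.3
```

```bash
python3 look.py b
```

```text
t 5.25 TCP loader mm [-171.5  -43.1   47.3] [-179.97    0.     86.04] [-1.4 -0.   4.4] 0.8239041154765357
top rack_grip [-148.   -3.] 0.92
top skirt [ 5. 32.] 0.84
top bar_mid [-124.  -81.] 0.9
side skirt [45. 36.] 0.67
side skirt [-53. -26.] 0.55
side bar_mid [-174.  -85.] 0.97
```

View pics/m_b.png

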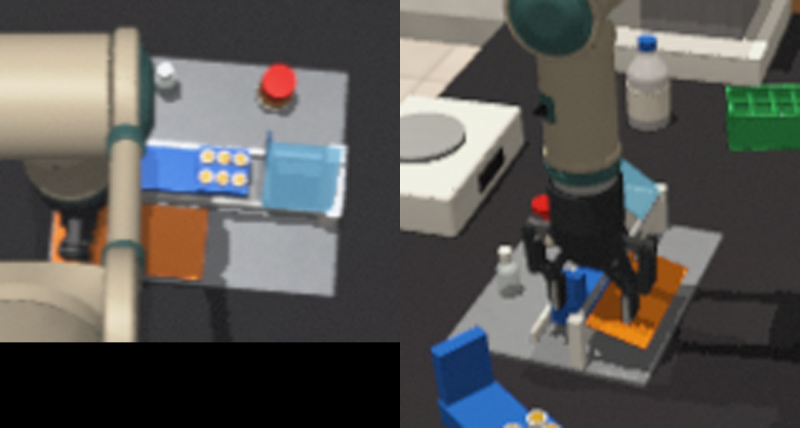

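```bash
cat > ang.py <<'E'
from h import *
q=np.load('q.npy');c,s=np.cos(q[2]),np.sin(q[2])
def W(P):
    P=np.array(P)/1e3; return [q[0]+c*P[0]-s*P[1],q[1]+s*P[0]+c*P[1],P[2]]
def rot(x,dy,dz,t): return W((x,-34+dy*np.cos(t)+dz*np.sin(t),62+dz*np.cos(t)-dy*-1*0+dy*np.sin(t)))
for n in('top','side'):
    d=cam(n)
    for l,(x,dy,dz) in {'bar_mid':(-125,-42,22),'skirt':(-1.5,52,-24)}.items():
        for k in nets.pinpoint(n,l)[:2]:
            e=[(np.linalg.norm(proj(d,rot(x,dy,dz*1,t) if 0 else W((x,-34+dy*np.cos(t)-dz*np.sin(t),62+dz*np.cos(t)+dy*np.sin(t))))-k['position']),t) for t in np.arange(0,.8,.02)]
            print(n,l,'theta %.2f px err %.1f'%(min(e)[1],min(e)[0]),k['score'])
E
sed -i '/^def rot/d; s/rot(x,dy,dz\*1,t) if 0 else //' ang.py; python3 ang.py
```

```text
top bar_mid theta 0.00 px err 0.5 0.93
top skirt theta 0.78 px err 1.2 0.96
top skirt theta 0.66 px err 16.3 0.34
side bar_mid theta 0.52 px err 3.6 0.62
side bar_mid theta 0.00 px err 26.1 0.51
side skirt theta 0.66 px err 0.6 0.73
```

The cover is at about 0.6 rad, held with 4.4 N, and the fingertip is behind the grip. Now I push.

Emit:
{"api": "servo_tool", "payload": {"moves": [[[0,0,0,-0.4,0,0,45],[0,0,0,-0.8,0,0,45],[0,0,0,-1.2,0,0,45],[0,0,0,-1.6,0,0,45],[0,0,0,-2.0,0,0,45],[0,0,0,-2.4,0,0,45],[0,0,0,-2.8,0,0,45],[0,0,0,-2.8,0,0,45]]]}}

```text
t: 6.62
ee_pos: [0.5568, 0.0565, 0.0484]
orientation: [179.9, -0.0, 86.0]
ft_force: [-0.8, 3.7, 5.3]
finger_gap: 0.827
grasp_force: 2.6
```

```bash
python3 look.py; python3 ang.py
```

```text
t 6.6167 TCP loader mm [-143.   -42.5   48.4] [ 1.7994e+02 -2.0000e-02  8.5990e+01] [-0.8  3.7  5.3] 0.8271523032584177
top skirt [ 4. 34.] 0.69
top skirt [54. -5.] 0.28
top bar_mid [-132.  -80.] 0.7
side rack_grip [-130.    5.] 0.79
side skirt [-112.  -27.] 0.34
side bar_mid [-151.  -82.] 0.78
top bar_mid theta 0.24 px err 2.5 0.96
top skirt theta 0.74 px err 1.7 0.71
side bar_mid theta 0.78 px err 2.5 0.92
```

Emit:
{"api": "servo_tool", "payload": {"moves": [[[0,0,0,-0.5,0,0.1,45],[0,0,0,-1.0,0,0.1,45],[0,0,0,-1.5,0,0.1,45],[0,0,0,-2.0,0,0.1,45],[0,0,0,-2.5,0,0.1,45],[0,0,0,-3.0,0,0.1,45],[0,0,0,-3.5,0,0.1,45],[0,0,0,-4,0,0.1,45],[0,0,0,-4.5,0,0.1,45],[0,0,0,-5,0,0.1,45]]]}}

```text
t: 8.15
ee_pos: [0.5526, 0.0091, 0.0475]
orientation: [-180.0, -0.2, 86.0]
ft_force: [-1.1, 8.1, 7.5]
finger_gap: 0.824
grasp_force: 4.3
```

Emit:
{"api": "servo_tool", "payload": {"moves": [[[0,0,0,-0.3,0,0,45],[0,0,0,-0.6,0,0,45],[0,0,0,-0.9,0,0,45],[0,0,0,-0.9,0,0,45]]]}}

```text
t: 8.48
ee_pos: [0.5519, -0.0004, 0.0474]
orientation: [-180.0, -0.2, 86.0]
ft_force: [-1.2, 5.2, 7.1]
finger_gap: 0.827
grasp_force: 3.7
```

```bash
python3 look.py; python3 ang.py
```

```text
t 8.4833 TCP loader mm [-85.9 -43.4  47.4] [-1.7996e+02 -1.6000e-01  8.5980e+01] [-1.2  5.2  7.1] 0.8272772142548288
top rack_grip [-11. -11.] 0.46
top rack_grip [-73.  -2.] 0.37
top skirt [ 4. 37.] 0.62
top bar_mid [-129.  -83.] 0.8
top bar_mid [-72.  -0.] 0.26
side rack_grip [-67.   3.] 0.82
side rack_grip [-92. -42.] 0.43
side skirt [33. 35.] 0.57
side skirt [-114.  -67.] 0.44
side skirt [ 38. -13.] 0.34
side bar_mid [-164.  -89.] 0.68
top bar_mid theta 0.10 px err 3.3 0.75
top bar_mid theta 0.00 px err 146.1 0.65
top skirt theta 0.36 px err 1.2 0.92
side bar_mid theta 0.64 px err 2.6 0.94
side bar_mid theta 0.00 px err 8.9 0.26
side skirt theta 0.64 px err 2.4 0.96
side skirt theta 0.00 px err 40.9 0.16
```

Near home. I keep pushing in small steps until the force rises at the stop.

Emit:
{"api": "servo_tool", "payload": {"moves": [[[0,0,0,-0.2,0,0,45],[0,0,0,-0.4,0,0,45],[0,0,0,-0.4,0,0,45]]]}}

```text
t: 9.43
ee_pos: [0.5516, -0.0038, 0.0473]
orientation: [-180.0, -0.2, 86.0]
ft_force: [-1.1, 6.7, 6.4]
finger_gap: 0.824
grasp_force: 5.0
```

Emit:
{"api": "servo_tool", "payload": {"moves": [[[0,0,0,-0.2,0,0,45],[0,0,0,-0.3,0,0,45],[0,0,0,-0.3,0,0,45]]]}}

```text
t: 9.68
ee_pos: [0.5516, -0.0039, 0.0475]
orientation: [-180.0, -0.5, 85.9]
ft_force: [0.7, 16.1, 8.0]
finger_gap: 0.824
grasp_force: 9.1
```

Emit:
{"api": "servo_tool", "payload": {"moves": [[[0,0,0,-0.2,0,0,45],[0,0,0,-0.2,0,0,45],[0,0,0,-0.2,0,0,45]]]}}

```text
t: 9.93
ee_pos: [0.5516, -0.004, 0.0477]
orientation: [-180.0, -0.7, 85.9]
ft_force: [1.0, 22.8, 9.0]
finger_gap: 0.828
grasp_force: 11.9
```

```bash
python3 look.py c
```

```text
t 9.9333 TCP loader mm [-82.3 -43.4  47.7] [-179.99   -0.65   85.93] [ 1.  22.8  9. ] 0.8275380110612837
top rack_grip [-74. -36.] 0.75
top skirt [-1. 37.] 0.87
side rack_grip [-77.   6.] 0.57
side skirt [45. 47.] 0.63
side bar_mid [-162.  -81.] 0.84
side bar_mid [-29.  15.] 0.36
```

View pics/m_c.png

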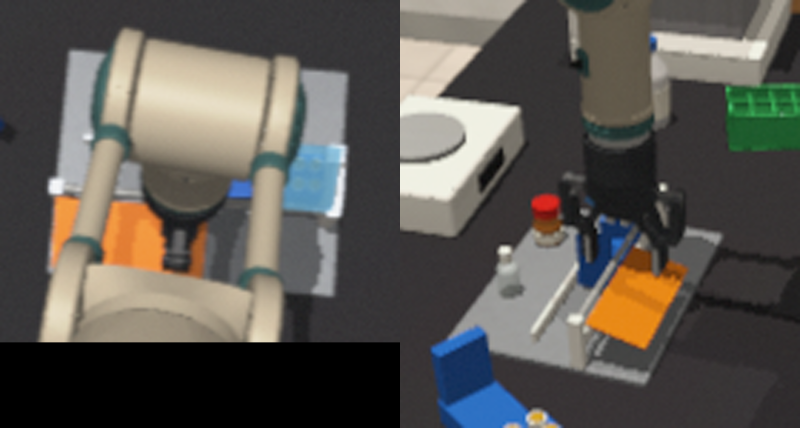

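The rack is against the stop: 23 N with no further travel, and the tubes are under the raised cover. I back off behind the grip, then rise so the cover shuts.

Emit:
{"api": "servo_tool", "payload": {"moves": [[[0,0,0,0.5,0,0,45],[0,0,0,1.0,0,0,45],[0,0,0,1.6,0,0,45],[0,0,0,1.6,0,-0.7,45],[0,0,0,1.6,0,-1.4,45],[0,0,0,1.6,0,-2.1,45],[0,0,0,1.6,0,-2.8,45],[0,0,0,1.6,0,-3.5,45],[0,0,0,1.6,0,-6,45],[0,0,0,1.6,0,-9,45]]]}}

```text
t: 11.17
ee_pos: [0.5508, 0.0053, 0.1364]
orientation: [-179.7, -0.0, 86.0]
ft_force: [1.1, -0.1, -1.1]
finger_gap: 0.824
grasp_force: 0.0
```

Emit:
{"api": "servo_tool", "payload": {"moves": [[[0,0,0,3,-3,-4,45],[0,0,0,6,-6,-7,45],[0,0,0,9,-9,-8,45],[0,0,0,12,-12,-8,45],[0,0,0,15,-15,-8,45],[0,0,0,18,-18,-8,45],[0,0,0,18,-18,-8,45],[0,0,0,18,-18,-8,45]]]}}

```text
t: 11.83
ee_pos: [0.3812, 0.2001, 0.2178]
orientation: [-179.8, -0.1, 86.3]
ft_force: [0.5, -0.4, -0.5]
finger_gap: 0.826
grasp_force: 0.0
```

```bash
python3 look.py d; python3 ang.py
```

```text
t 11.8333 TCP loader mm [-273.9 -227.9  217.8] [-1.7985e+02 -1.4000e-01  8.6280e+01] [ 0.5 -0.4 -0.5] 0.8258076512797865
top rack_grip [-69.  -4.] 0.69
top skirt [ 3. 24.] 0.95
top bar_mid [-128.  -72.] 0.59
side rack_grip [-55.   8.] 0.74
side skirt [-10.  11.] 0.86
side bar_mid [-97.  52.] 0.73
side bar_mid [-124.  -61.] 0.57
top bar_mid theta 0.00 px err 3.6 0.95
top skirt theta 0.00 px err 1.0 0.68
side bar_mid theta 0.10 px err 0.6 0.8
side skirt theta 0.00 px err 1.4 0.76
```

View pics/m_d.png

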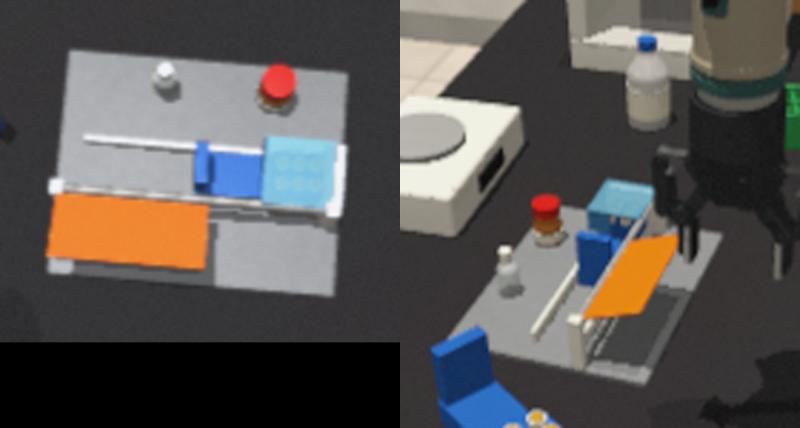

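The rack is home (grip at about loader x -69), the cover is shut over the tubes, the jar and vial have not moved, and the arm is clear.

```bash
python3 -c "
from cell import r
print(r.job_done())"
```

```text
the job is handed in; nothing more can be done
None
```

I handed the job in (no verdict was returned): the last pictures show the rack home against the back stop, the cover shut over the tubes, the jar and vial where they stood, and the arm clear of everything.

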